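# Clamp a wooden piece in the lever-ratchet clamp

### The arm

A 7-joint arm with a two-finger parallel gripper is mounted at the origin on a cart in front of the work surface, level with it; the furniture and walls round the work are solid. World frame = base frame: x ahead of the robot, y to its left, z up, the work surface at z = 0. Lengths are in m, angles in rad, forces in N, time in s.
With the tool pointing down it reaches from about 0.425 to 0.875 m from the base axis. Payload 4.7 kg.
Tool frame: the origin (TCP) lies at the very end of the fingers, on their centre line; the grasp point (between the pads) lies 19 mm behind it; z points along the fingers, y is the line along which they close (so a half turn about z gives the same grasp; the last joint's range is limited). The gripper opens to 87 mm and grips with 3 to 60 N. Pads are 19 mm wide; open, the fingers measure 117 mm over their backs; the gripper's body (75 mm by 190 mm) begins 51 mm behind the grasp point.
Start: joints at [0.014, 0.321, -0.07, 1.45, 0.023, 1.371, -0.057], TCP at [0.65, -0, 0.197] pointing down, gripper open.
Joint ranges: [-2.86, 2.86], [-0.3, 2.09], [-1.38, 1.24], [0.06, 2.45], [-1.56, 4.7], [0.09, 2.05], [-2.69, 2.69]. Speed limits (rad/s): [2.57, 2.57, 3.14, 3.14, 3.14, 3.14, 3.14].

### API

Orientations are given as a rotation vector (axis times angle).
In Python, from bench import * gives the robot as it stands.
- The arm moves only by the tool move_arm, never from a script. Its arguments are lists of equal length, an entry for each row: "claw": the gripper's target within -1 to 1 (fully open at 1, half-way at 0, shut at -1); "dp": the shift along the tool's x, y, z in cm, a list of three; "turn": the turn, a rotation vector about the tool's x, y, z in rad, a list of three. In form: {"claw": [claw, ...], "dp": [[x, y, z], ...], "turn": [[ax, ay, az], ...]}. A call has exactly 10 rows; each row is the pose to reach, as a shift and turn from the pose commanded when the call began, along the tool's axes at that moment; what a row does not reach only later rows make up. A row lasts 1/8 s, in which the tool goes at most 62.5 mm and 10.7 degrees, less where a joint would pass 70% of its speed; a pose out of reach is approached as far as the arm can. A call with a gripper value outside its range is refused whole. The fingers move at their own pace and stop on an object; "force" is the grip in N (left out, the last holds). Time passes only in rows, so rows that repeat a pose let the fingers close, or fill a call up. It gives the time, the measured TCP pose, the force, the opening and the grip force at its end, in the units of the state.
- read_state(): the state, without advancing time (a new reading comes with each control period).
- snapshot(name): name is "scene" or "side" or "wrist"; returns a dict with "color" (420x560x3 uint8, red, green, blue), "z_map" (420x560 float32, m along the optical axis (not along the pixel's ray), 0 where there is no reading), "camera_matrix" (3x3 intrinsics, pixels), "k1" (the pictures are not rectified: a ray, as slopes to the right and down, at radius r is drawn at 1 + k1 r^2 times it, then the intrinsics apply), "world_to_cam" (4x4, takes a point from world to camera coordinates). Camera axes: x right, y up, looking along -z (the intrinsics and any distortion apply to the point x, -y, -z); pixel columns grow to the right and rows downward; lengths in m; the calibration is good to about 2 mm. A picture is of the moment at which its call begins.
- sign_off(): hands the job in; it is judged then, once.
The state is a dict: "time_s": time; "joint_positions": joint angles; "qd": joint speeds; "effort": joint torques, N m; "tool_pos": TCP position; "tcp_rot": TCP orientation; "wrist_force": force on the tool from outside, world axes, zero at the start; "moment": the same for the moment, N m; "grip_width": finger opening in m; "grip_force": force on a finger pad.
Only numpy, scipy, OpenCV 4.12 (cv2) and the standard library are available. Lean on these libraries where they do the work, as an engineer would, in place of code of your own. Each camera call takes 0.05 s, during which the arm holds its last target. There are 200 camera calls.

### The job

Slide the small wooden piece that lies on the clamp's bed in between the two jaws until it is fully home and flat against the back stop, then swing the ratchet lever back and forth to close the jaw on it, notch by notch. Stop when the piece is held between both jaws with the sprung pad pushed in about half of its travel, neither loose nor bottomed, then let go. Drive the jaw by its lever only, not by hand, and leave the loose things around the clamp where they are.

Things in the scene. Friction and masses are not known exactly. Their poses are not given: they have to be found in the camera images.
- clamp: The clamp's fixed base, dark steel and aluminium. Origin on the bench right under the axle of the ratchet wheel; clamp x points away from the robot's side to the back of the bench, clamp y to the left, to the end jaw. A flat ratchet wheel (104 mm across, 16 teeth, z 30 to 42 mm over the bench) turns on the axle, between two pawls.
- back_stop (a point): Middle of the face of the back stop, a wall behind the jaws, 30 mm over the bench. The face looks to clamp -x, lies at clamp x = +40 mm, spans clamp y +100 to +290 mm; its top is 48 mm over the bench. The bed before it is an aluminium plate 8 mm thick, clamp x -190 to +60, y +100 to +300 mm.
- end_jaw: Fixed left-hand jaw, bolted to the bed, at another place along clamp y each time. Origin on the bed at the foot of its gripping face, at clamp x = 0; axes parallel to the clamp's. The face looks to clamp -y (at the moving jaw), spans clamp x -40 to +30 mm, top 48 mm over the bench.
- pad_face (a point): Centre of the moving jaw's gripping face: a steel plate 64 mm along clamp x, 8 mm thick, z 11.5 to 43.5 mm over the bench, on springs in front of the moving jaw. It looks to clamp +y. At the start it is at clamp x = +4, y = +100 mm; the jaw block behind it spans y +56 to +72 mm.
- pad (a joint): How far the sprung pad is pushed back into the moving jaw, in m: 0 free, 0.020 bottomed; 1.5 N per mm, about 15 N half-way. The piece slides on the bed before the pad until it meets the end jaw; only then does the pad give way.
- jaw (a joint): Travel of the moving jaw towards the end jaw (clamp +y), in m, 0 at the start, at most 0.079. It advances 5 mm a notch of the wheel and cannot go back.
- wheel (a joint): Angle of the ratchet wheel, in rad, 0 at the start, growing as the jaw closes (counter-clockwise from above); 0.393 rad a notch. The holding pawl keeps the last full notch: after a stroke the wheel may settle back by up to one notch as the lever returns.
- lever (a joint): Angle of the lever about the axle, rad: 0 at its left stop (grip at clamp x -132, y +29 mm), 1.12 at its right stop (x -87, y -104 mm). Growing (grip to the right) is the working stroke; going left the pawl clicks over the teeth. Full stroke: two notches; 0 to 0.75: one. Bring it back within 0.1 rad of the left stop each time. It stays where left and takes 1 to 5 N.
- lever_grip (a point): Point on the axis of the lever's grip, 95 mm above the bench. The grip is an upright black cylinder, 24 mm in diameter, from 54 to 120 mm above the bench, on the end of the flat steel lever (z 46 to 54 mm, 26 mm wide), 135 mm from the wheel's axle.
- wood_piece: The wooden piece to be clamped: a block 45 mm (own x) by 110 mm (own y, laid along clamp y, between the jaws) by 30 mm high, about 0.15 kg, origin at the centre of its underside. It starts on the bed on the robot's side of the jaws, a little turned. Fully home, its long far side touches the back stop and its origin is at clamp x = +17.5 mm.
- spare_block: Loose bystander: a larger wooden block 86 x 104 x 35 mm on the bench to the left; origin under its centre.
- tape_roll: Loose bystander: a yellow roll of tape, 100 mm across, 25 mm high, lying on the bench near the front edge; origin under its centre.
- screw_jar: Loose bystander: a clear jar with yellow lid, 60 mm across, 76 mm high, standing to the right of the wheel; origin under its centre.
- hole_saw: Loose bystander: a grey hole saw, 60 mm across, 82 mm high, standing to the left of the end jaw; origin under its centre.
- hex_key_set: Loose bystander: a red holder with hex keys, 45 x 78 x 20 mm, on the bench near the front edge; origin under its centre.
Mind the look-alikes: they are no part of the job. Several things have the shape of the wood_piece; the one meant has the colours described above.

How it is judged:
By the outcome, as a careful person would: the job done as asked, in the order asked, and still so for the second after the job is handed in, with the robot touching nothing.
It also fails if it takes over 72 s, if anything falls off the work surface, if the arm or the gripper's body presses on something with over 40 N, if the wrist force passes 120 N, or if a joint passes its speed limit or range.

## Working session

There is one attempt and no reset: what is moved stays moved. The work goes in short steps, Python scripts to look and compute and a tool call to move; the robot and the scene stay as the last step left them, time stands still between calls to the robot, and variables do not carry over. Pictures are saved under pics/ and viewed, at most 10 in all, crops included, and the job is handed in when it is done.

Besides the shell and the picture viewer there is one more tool, called after "Request:" as a command line: name --argument value ..., lists and objects as JSON in quotes. move_arm: Moves the arm, as the interface text tells. Its arguments: {"type":"object","properties":{"claw":{"type":"array"},"dp":{"type":"array"},"turn":{"type":"array"},"force":{"type":"number"}},"required":["claw","dp","turn"]}

```bash
mkdir -p pics; ls
cat > h.py <<'E'
from bench import *
import numpy as np, cv2
from scipy.spatial.transform import Rotation as R
def snap(n,f):
    s=snapshot(n); cv2.imwrite(f'pics/{f}.png',s['color'][:,:,::-1]); np.savez(f'{f}.npz',**{k:np.asarray(v) for k,v in s.items()}); return s
def load(f): return dict(np.load(f'{f}.npz'))
def ray(s,u,v):
    K=s['camera_matrix'];k=float(s['k1']);d=np.array([(u-K[0,2])/K[0,0],(v-K[1,2])/K[1,1]]);p=d.copy()
    for _ in range(20): p=d/(1+k*(p@p))
    T=np.linalg.inv(s['world_to_cam']); return T[:3,3],T[:3,:3]@np.array([p[0],-p[1],-1])
def atz(s,u,v,z):
    o,d=ray(s,u,v); return o+d*(z-o[2])/d[2]
def dep(s,u,v):
    o,d=ray(s,u,v); return o+d*float(s['z_map'][int(v),int(u)])
def proj(s,p):
    c=(s['world_to_cam']@np.r_[p,1])[:3];x=np.array([c[0],-c[1]])/-c[2];x=x*(1+float(s['k1'])*(x@x));K=s['camera_matrix'];return K[0,0]*x[0]+K[0,2],K[1,1]*x[1]+K[1,2]
E
python3 - <<'E'
from h import *
for n in ['scene','side','wrist']: snap(n,n+'0')
a=cv2.imread('pics/scene0.png'); cv2.imwrite('pics/scene0b.png',cv2.resize(a,(800,600)))
s=read_state();print(s['time_s'],s['tool_pos'],s['tcp_rot'])
for n in ['scene','side','wrist']:print(np.linalg.inv(load(n+'0')['world_to_cam'])[:3,3])
E
```

```text
pics
0.15 [ 6.49551040e-01 -1.57187097e-05  1.96533760e-01] [-2.22069487e+00 -2.22082676e+00  1.67982734e-03]
[-0.51382069  0.75651899  0.7334307 ]
[ 0.56876725 -0.96665607  0.71943566]
[0.64955801 0.07602517 0.38367023]
```

View pics/scene0b.png

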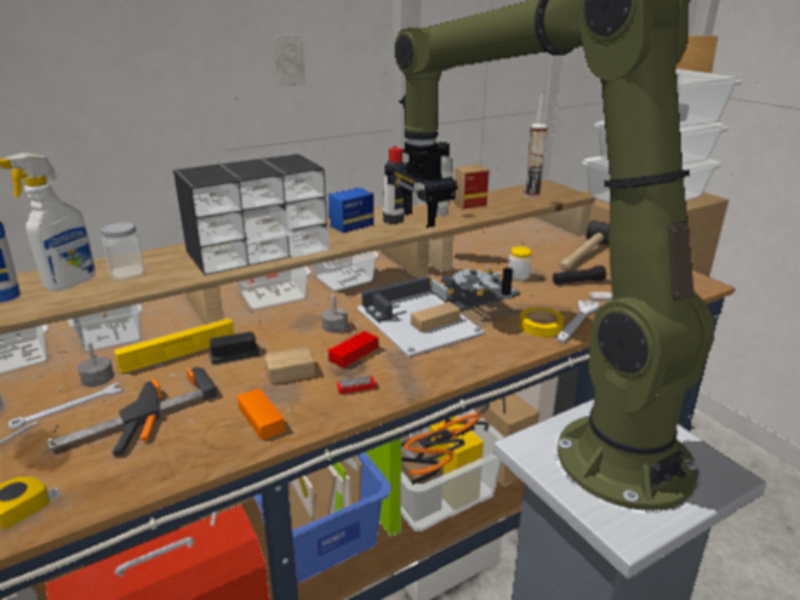

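View pics/side0.png

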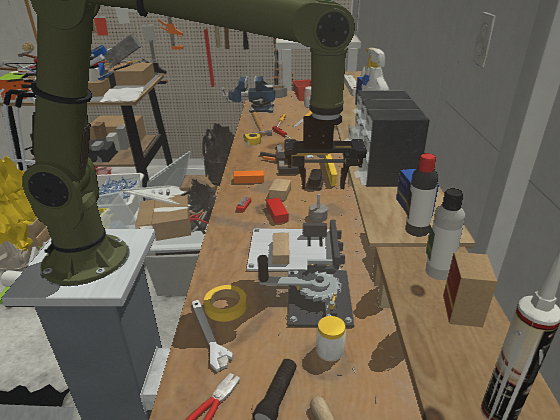

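The scene and side views show the clamp: side px (245–355, 205–330), with the wood piece at (281,248) and the grip at (263,268). I'll enlarge the side view and check the wrist.

Run:
```python
from h import *
a=cv2.imread('pics/side0.png')[200:335,230:370]; b=cv2.imread('pics/scene0.png')[170:260,240:380]
cv2.imwrite('pics/c1.png',cv2.resize(a,None,fx=4.3,fy=4.3,interpolation=cv2.INTER_CUBIC))
```

```text
(no output)
```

View pics/c1.png

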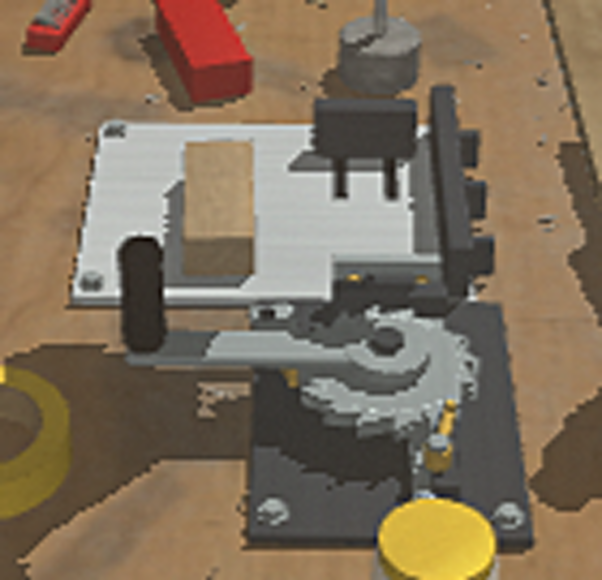

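View pics/wrist0.png

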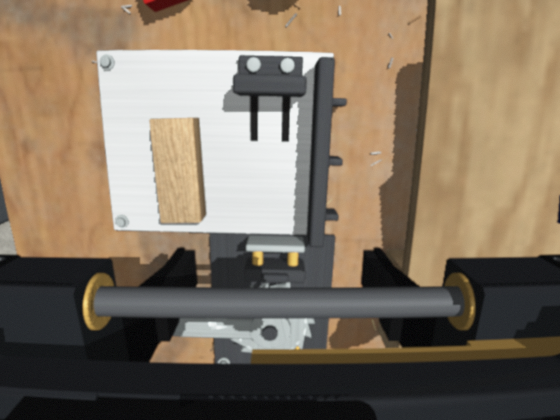

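The wrist view shows the bed corners (98,52), (115,232), the back stop face top edge (317,60)–(311,243), the end jaw face edge (~235–305,94), the wood top (151,119)-(199,118)-(204,221)-(160,222), the pad at (275,243) and the axle at (269,332).

Run:
```python
from h import *
w=load('wrist0'); s=load('side0')
for n,u,v,z in [('bedFL',98,52,.008),('bedFR',115,232,.008),('bedBL',333,52,.008),('stopL',316,62,.048),('stopR',311,243,.048),('ejL',234,94,.048),('ejR',305,94,.048),('w1',151,119,.038),('w2',199,118,.038),('w3',204,221,.038),('w4',160,222,.038),('padL',247,237,.0435),('padR',304,237,.0435),('axle',269,332,.06)]:
    print(n,atz(w,u,v,z).round(4),dep(w,u,v).round(4))
f=4.3
for n,u,v,z in [('axle',385,335,.06),('gripTop',141,243,.12),('gripbot',145,345,.054),('ejtopL',316,100,.048),('ejtopR',415,100,.048),('stopR',452,238,.048),('stopL',434,88,.048)]:
    U,V=230+u/f,200+v/f; print('side',n,atz(s,U,V,z).round(4),dep(s,U,V).round(4))
```

```text
bedFL [0.4589 0.1437 0.008 ] [0.4584 0.1439 0.0071]
bedFR [ 0.453  -0.0564  0.008 ] [ 4.487e-01 -5.930e-02 -3.000e-04]
bedBL [0.7052 0.1402 0.008 ] [7.063e-01 1.415e-01 3.000e-04]
stopL [0.6837 0.1245 0.048 ] [0.6864 0.1283 0.0219]
stopR [ 0.6833 -0.0544  0.048 ] [ 0.6833 -0.0545  0.0478]
ejL [0.6069 0.096  0.048 ] [0.6016 0.0985 0.0071]
ejR [0.674  0.0959 0.048 ] [0.6769 0.0982 0.0086]
w1 [0.5215 0.0738 0.038 ] [0.5212 0.0738 0.0374]
w2 [0.57   0.0741 0.038 ] [0.5631 0.0739 0.0081]
w3 [ 0.5687 -0.033   0.038 ] [ 0.5618 -0.0423  0.0085]
w4 [ 0.5206 -0.0342  0.038 ] [ 0.5094 -0.0437  0.0081]
padL [ 0.6151 -0.0492  0.0435] [ 0.6115 -0.0623  0.0081]
padR [ 0.676  -0.0492  0.0435] [ 0.6787 -0.0619  0.0092]
axle [ 0.6381 -0.1565  0.06  ] [ 0.6381 -0.1553  0.0617]
side axle [ 0.6383 -0.1569  0.06  ] [ 0.6384 -0.1554  0.0588]
side gripTop [ 0.5049 -0.1523  0.12  ] [ 0.5048 -0.1518  0.1196]
side gripbot [ 0.5051 -0.1581  0.054 ] [ 0.506  -0.1693  0.0632]
side ejtopL [0.6075 0.1083 0.048 ] [0.6077 0.114  0.0444]
side ejtopR [0.6746 0.108  0.048 ] [0.6744 0.1063 0.0491]
side stopR [ 0.6856 -0.0499  0.048 ] [ 0.6849 -0.0548  0.0516]
side stopL [0.6887 0.1235 0.048 ] [0.6892 0.128  0.0452]
```

```bash
cat >> h.py <<'E'
def cloud(s):
    h,w=s['z_map'].shape;u,v=np.meshgrid(np.arange(w),np.arange(h));K=s['camera_matrix'].astype(float)
    p=cv2.undistortPoints(np.stack([u,v],-1).reshape(-1,1,2).astype(float),K,np.array([float(s['k1']),0,0,0])).reshape(-1,2)
    z=s['z_map'].reshape(-1,1);c=np.c_[p[:,:1],-p[:,1:],-np.ones((len(p),1))]*z
    T=np.linalg.inv(s['world_to_cam']);P=c@T[:3,:3].T+T[:3,3];P[z[:,0]==0]=np.nan;return P.reshape(h,w,3)
def box(P,x,y,z):
    q=P.reshape(-1,3);m=(q[:,0]>x[0])&(q[:,0]<x[1])&(q[:,1]>y[0])&(q[:,1]<y[1])&(q[:,2]>z[0])&(q[:,2]<z[1]);return q[m]
E
python3 - <<'E'
from h import *
P=cloud(load('wrist0')); S=cloud(load('side0'))
def rect(n,q):
    r=cv2.minAreaRect(q[:,:2].astype(np.float32)*1000); print(n,len(q),cv2.boxPoints(r).round(1).tolist(),'ang',round(r[2],2),'size',np.round(r[1],1),'ctr',np.round(r[0],1),q[:,2].mean().round(4))
rect('wood',box(P,(.50,.59),(-.05,.09),(.033,.043)))
rect('woodS',box(S,(.50,.59),(-.05,.09),(.033,.043)))
rect('stop',box(P,(.675,.72),(-.06,.15),(.044,.052)))
rect('ejS',box(S,(.59,.68),(.085,.14),(.045,.052)))
rect('ej',box(P,(.59,.68),(.085,.14),(.044,.052)))
rect('pad',box(P,(.6,.679),(-.07,-.04),(.039,.048)))
rect('bed',box(P,(.4,.679),(-.07,.16),(.004,.012)))
rect('jar',box(S,(.6,.85),(-.35,-.2),(.07,.085)))
rect('tape',box(S,(.3,.6),(-.35,-.1),(.018,.03)))
rect('grip',box(S,(.45,.55),(-.2,-.1),(.07,.13)))
# bed pts depth line fits
q=box(P,(.675,.72),(-.05,.12),(.044,.052))
ys=np.arange(-.05,.12,.01); xs=[np.min(q[(q[:,1]>y)&(q[:,1]<y+.01),0]) for y in ys]; print(np.polyfit(ys+.005,xs,1)); print(np.round(xs,4))
E
```

```text
wood 4559 [[518.0999755859375, 74.5999984741211], [520.0, -35.29999923706055], [566.0999755859375, -34.5], [564.0999755859375, 75.4000015258789]] ang 1.01 size [ 46.  109.9] ctr [542.1  20.1] 0.0379
woodS 393 [[519.0, 74.5999984741211], [519.2999877929688, -39.0], [562.7000122070312, -38.79999923706055], [562.4000244140625, 74.69999694824219]] ang 0.18 size [ 43.4 113.5] ctr [540.8  17.9] 0.0388
stop 3068 [[675.0, 130.39999389648438], [675.0999755859375, -59.5], [701.2000122070312, -59.5], [701.0999755859375, 130.39999389648438]] ang 0.03 size [ 26.1 189.9] ctr [688.1  35.4] 0.0477
ejS 86 [[605.0999755859375, 90.69999694824219], [672.0999755859375, 87.4000015258789], [673.2999877929688, 111.0999984741211], [606.2999877929688, 114.4000015258789]] ang 87.15 size [23.7 67.1] ctr [639.2 100.9] 0.0483
ej 1487 [[605.5, 96.5], [674.7999877929688, 94.69999694824219], [675.2000122070312, 113.4000015258789], [606.0, 115.19999694824219]] ang 88.51 size [18.7 69.3] ctr [640.4 104.9] 0.0476
pad 453 [[613.0999755859375, -66.0], [676.5999755859375, -67.9000015258789], [676.7999877929688, -59.599998
[... 407 characters left out ...]
29998779296875], [679.0, -301.3999938964844], [626.2000122070312, -298.29998779296875]] ang 86.69 size [51.  52.9] ctr [ 651.2 -325.3] 0.0769
tape 692 [[346.20001220703125, -169.3000030517578], [391.70001220703125, -258.8999938964844], [480.0, -214.0], [434.3999938964844, -124.4000015258789]] ang 26.95 size [ 99.  100.5] ctr [ 413.1 -191.7] 0.0249
grip 220 [[487.3999938964844, -161.3000030517578], [507.0, -173.89999389648438], [520.5, -152.89999389648438], [500.8999938964844, -140.3000030517578]] ang 57.2 size [24.9 23.3] ctr [ 504.  -157.1] 0.1009
[0.00860667 0.68241166]
[0.6811 0.6818 0.6816 0.6823 0.6821 0.6822 0.6826 0.6833 0.6833 0.6838
 0.6837 0.6843 0.6842 0.6848 0.6848 0.675  0.6854]
```

Request:
move_arm --claw '[0.3, 0.3, 0.3, 0.3, 0.3, 0.3, 0.3, 0.3, 0.3, 0.3]' --dp '[[0.3, -2, 0], [0.6, -4, 0], [0.8, -6, 0], [1, -8, 0], [1.3, -10, 0], [1.5, -12, 0], [1.8, -14, 0], [2.06, -16, 0], [2.06, -16, 0], [2.06, -16, 0]]' --turn '[[0, 0, 0.18], [0, 0, 0.36], [0, 0, 0.54], [0, 0, 0.72], [0, 0, 0.9], [0, 0, 1.08], [0, 0, 1.26], [0, 0, 1.44], [0, 0, 1.597], [0, 0, 1.597]]'

```text
time_s: 1.4
tool_pos: [0.4898, 0.0205, 0.1973]
tcp_rot: [3.141, -0.038, 0.0]
wrist_force: [0.4, 0.1, 0.6]
grip_width: 0.0564
grip_force: 0.0
```

Run:
```python
from h import *
s=read_state();print(s['time_s'],s['tool_pos'],R.from_rotvec(s['tcp_rot']).as_matrix().round(3),s['grip_width'],s['joint_positions'],s['wrist_force'])
snap('wrist','wrist1')
```

```text
1.4 [0.48978404 0.02053985 0.19733325] [[ 1.    -0.024  0.   ]
 [-0.024 -1.    -0.   ]
 [ 0.     0.    -1.   ]] 0.05639699385674957 [-9.70356311e-02 -1.69451482e-02  8.52712293e-04  1.83586493e+00
  1.10178681e-04  1.32261665e+00 -1.69147355e+00] [0.38286107 0.07451173 0.64971968]
```

View pics/wrist1.png

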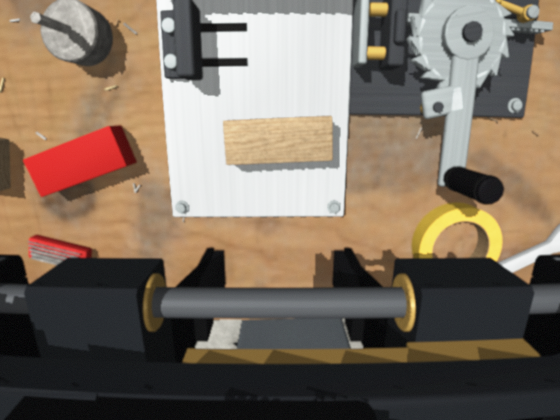

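The picture shows the wood piece (223–334, 115–165) ahead of both fingers, and the grip top at (488,188). Now the descent.

Request:
move_arm --claw '[0.3, 0.3, 0.3, 0.3, 0.3, 0.3, 0.3, 0.3, 0.3, 0.3]' --dp '[[0, 0, 3], [0, 0, 6], [0, 0, 9], [0, 0, 12], [0, 0, 14], [0, 0, 16], [0, 0, 17], [0, 0, 17.6], [0, 0, 17.6], [0, 0, 17.6]]' --turn '[[0, 0, 0], [0, 0, 0], [0, 0, 0], [0, 0, 0], [0, 0, 0], [0, 0, 0], [0, 0, 0], [0, 0, 0], [0, 0, 0], [0, 0, 0]]'

```text
time_s: 2.7
tool_pos: [0.4906, 0.0206, 0.022]
tcp_rot: [-3.141, 0.041, -0.002]
wrist_force: [-0.6, 0.1, 0.3]
grip_width: 0.0566
grip_force: 0.0
```

Run:
```python
from h import *
w=load('wrist1');P=cloud(w)
for n,u,v,z in [('axle',472,32,.06),('grip',488,188,.12)]: print(n,atz(w,u,v,z).round(4),dep(w,u,v).round(4))
def rect(n,q):
    r=cv2.minAreaRect(q[:,:2].astype(np.float32)*1000); print(n,len(q),'ang',round(r[2],2),'size',np.round(r[1],1),'ctr',np.round(r[0],1),cv2.boxPoints(r).round(1).tolist())
rect('wood',box(P,(.50,.59),(-.05,.09),(.033,.043)))
rect('gript',box(P,(.45,.55),(-.2,-.1),(.112,.13)))
rect('ej',box(P,(.59,.68),(.085,.14),(.044,.052)))
rect('pad',box(P,(.6,.679),(-.07,-.04),(.039,.048)))
```

```text
axle [ 0.6376 -0.158   0.06  ] [ 0.6375 -0.1578  0.0603]
grip [ 0.5063 -0.1519  0.12  ] [ 0.5063 -0.152   0.1197]
wood 4945 ang 1.05 size [ 45.6 110.6] ctr [541.8  20.2] [[518.0, 75.0999984741211], [520.0999755859375, -35.5], [565.5999755859375, -34.599998474121094], [563.5999755859375, 75.9000015258789]]
gript 741 ang 15.37 size [23.5 24.6] ctr [ 504.  -154.3] [[489.3999938964844, -145.5], [495.8999938964844, -169.3000030517578], [518.5999755859375, -163.0], [512.0, -139.3000030517578]]
ej 1480 ang 88.55 size [18.8 66.8] ctr [638.6 104.8] [[604.9000244140625, 96.30000305175781], [671.7000122070312, 94.5999984741211], [672.2000122070312, 113.4000015258789], [605.4000244140625, 115.0999984741211]]
pad 566 ang 88.8 size [ 8.9 55.4] ctr [640.8 -62.5] [[613.0, -66.4000015258789], [668.4000244140625, -67.5], [668.5999755859375, -58.599998474121094], [613.2000122070312, -57.5]]
```

Request:
move_arm --claw '[0.3, 0.3, 0.3, 0.3, 0.3, 0.3, 0.3, 0.3, 0.3, 0.3]' --dp '[[1, 0, 0], [2, 0, 0], [3.2, 0, 0], [4.6, 0, 0], [6, 0, 0], [7.4, 0, 0], [8.8, 0, 0], [10.2, 0, 0], [11.4, 0, 0], [12, 0, 0]]' --turn '[[0, 0, 0], [0, 0, 0], [0, 0, 0], [0, 0, 0], [0, 0, 0], [0, 0, 0], [0, 0, 0], [0, 0, 0], [0, 0, 0], [0, 0, 0]]'

```text
time_s: 3.95
tool_pos: [0.6108, 0.0174, 0.0213]
tcp_rot: [3.141, -0.041, 0.0]
wrist_force: [-0.6, -0.6, 0.2]
grip_width: 0.0563
grip_force: 0.0
```

Request:
move_arm --claw '[0.3, 0.3, 0.3, 0.3, 0.3, 0.3, 0.3, 0.3, 0.3, 0.3]' --dp '[[0.3, 0, 0], [0.6, 0, 0], [0.8, 0, 0], [1, 0, 0], [1.2, 0, 0], [1.4, 0, 0], [1.5, 0, 0], [1.6, 0, 0], [1.6, 0, 0], [1.6, 0, 0]]' --turn '[[0, 0, 0], [0, 0, 0], [0, 0, 0], [0, 0, 0], [0, 0, 0], [0, 0, 0], [0, 0, 0], [0, 0, 0], [0, 0, 0], [0, 0, 0]]'

```text
time_s: 5.2
tool_pos: [0.6259, 0.017, 0.0214]
tcp_rot: [3.141, -0.041, 0.0]
wrist_force: [-0.4, 0.3, -0.2]
grip_width: 0.0566
grip_force: 0.0
```

Request:
move_arm --claw '[0.3, 0.3, 0.3, 0.3, 0.3, 0.3, 0.3, 0.3, 0.3, 0.3]' --dp '[[0.05, 0, 0], [0.1, 0, 0], [0.15, 0, 0], [0.2, 0, 0], [0.25, 0, 0], [0.3, 0, 0], [0.35, 0, 0], [0.4, 0, 0], [0.4, 0, 0], [0.4, 0, 0]]' --turn '[[0, 0, 0], [0, 0, 0], [0, 0, 0], [0, 0, 0], [0, 0, 0], [0, 0, 0], [0, 0, 0], [0, 0, 0], [0, 0, 0], [0, 0, 0]]'

```text
time_s: 6.45
tool_pos: [0.63, 0.0169, 0.0214]
tcp_rot: [-3.141, 0.041, -0.0]
wrist_force: [0.4, 0.8, -0.4]
grip_width: 0.0564
grip_force: 0.0
```

```bash
cat > wood.py <<'E'
from h import *
import sys
w=snap('wrist',sys.argv[1]);P=cloud(w);q=box(P,(.5,.72),(-.07,.1),(.034,.0415))
r=cv2.minAreaRect(q[:,:2].astype(np.float32)*1000);print(len(q),cv2.boxPoints(r).round(1).tolist(),r[2]);print(read_state()['wrist_force'])
E
python3 wood.py wrist2
```

```text
1716 [[628.0, -65.80000305175781], [711.9000244140625, -68.0], [716.2999877929688, 98.9000015258789], [632.4000244140625, 101.0999984741211]] 88.50505065917969
[ 0.44832122 -0.13195627 -0.79120768]
```

View pics/wrist2.png

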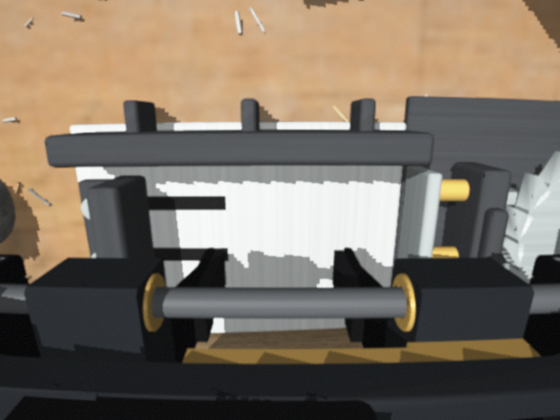

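Run:
```python
from h import *
w=load('wrist2')
for x in (.60,.62,.63,.64,.66,.683): print(x,np.round(proj(w,[x,.017,.038]),0))
print(proj(w,[.63,.017,.0214]))
for v in range(325,350,3): print(v,dep(w,270,v).round(4),atz(w,270,v,.038).round(3),w['color'][v,270])
```

```text
0.6 [280. 308.]
0.62 [279. 276.]
0.63 [278. 260.]
0.64 [278. 243.]
0.66 [277. 207.]
0.683 [275. 163.]
(np.float64(278.29327014030406), np.float64(248.3873370892826))
325 [0.5678 0.0244 0.0077] [0.589 0.023 0.038] [140 143 143]
328 [0.5655 0.0245 0.008 ] [0.587 0.023 0.038] [140 142 142]
331 [0.5639 0.0245 0.0092] [0.584 0.023 0.038] [102  94  85]
334 [0.5643 0.0244 0.0131] [0.582 0.023 0.038] [84 72 54]
337 [0.5643 0.0244 0.0163] [0.58  0.023 0.038] [88 73 55]
340 [0.5639 0.0243 0.019 ] [0.578 0.023 0.038] [90 76 57]
343 [0.5636 0.0243 0.0217] [0.576 0.023 0.038] [87 74 56]
346 [0.5648 0.0241 0.0263] [0.574 0.024 0.038] [95 80 62]
349 [0.653  0.0183 0.1414] [0.572 0.024 0.038] [126 102  59]
```

Run:
```python
from h import *
snap('side','side1')
a=cv2.imread('pics/side1.png')[200:335,230:370]
cv2.imwrite('pics/c2.png',cv2.resize(a,None,fx=4.3,fy=4.3,interpolation=cv2.INTER_CUBIC))
```

```text
(no output)
```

View pics/c2.png

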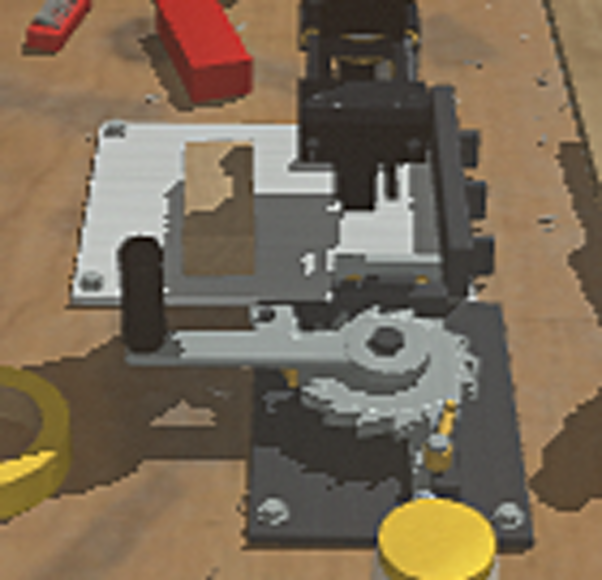

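Run:
```python
from h import *
s=load('side1');P=cloud(s)
print(read_state()['tool_pos'],read_state()['time_s'])
q=box(P,(.58,.68),(-.04,.08),(.0,.3))
for z in np.arange(.0,.2,.01):
    m=q[(q[:,2]>z)&(q[:,2]<z+.01)]
    if len(m): print(round(z,2),len(m),m[:,:2].min(0).round(3),m[:,:2].max(0).round(3))
for x in (.62,.63,.64):
  for dy in (-.028,.028): print(proj(s,[x,.017+dy,.0214]))
d=np.abs(s['color'].astype(int)-load('side0')['color']).sum(2)
```

```text
[0.62998577 0.01689079 0.02140243] 6.55
0.0 513 [ 0.581 -0.038] [0.68 0.08]
0.01 152 [ 0.581 -0.039] [0.68  0.077]
0.04 2 [ 0.619 -0.018] [ 0.632 -0.017]
0.05 23 [ 0.618 -0.024] [ 0.637 -0.018]
0.06 27 [ 0.618 -0.024] [ 0.639 -0.015]
0.07 25 [ 0.618 -0.025] [ 0.639 -0.017]
0.08 17 [ 0.618 -0.027] [ 0.639 -0.021]
0.09 2 [0.629 0.052] [0.634 0.053]
0.1 22 [0.62  0.047] [0.639 0.052]
0.11 11 [0.617 0.048] [0.642 0.054]
0.12 8 [0.593 0.047] [0.666 0.052]
0.13 71 [ 0.593 -0.005] [0.666 0.076]
0.14 57 [ 0.591 -0.026] [0.668 0.076]
0.15 85 [ 0.603 -0.038] [0.654 0.08 ]
0.16 117 [ 0.604 -0.038] [0.653 0.063]
0.17 71 [ 0.607 -0.003] [0.653 0.053]
0.18 68 [ 0.607 -0.003] [0.655 0.025]
0.19 59 [ 0.609 -0.002] [0.653 0.018]
(np.float64(309.1545413561476), np.float64(254.82281600384778))
(np.float64(308.3921241311633), np.float64(243.10004842408233))
(np.float64(312.8391446716183), np.float64(254.81693294059423))
(np.float64(311.93362332011594), np.float64(243.09317394838243))
(np.float64(316.52454644294744), np.float64(254.8110493249452))
(np.float64(315.4758601077536), np.float64(243.0862984740267))
```

Run:
```python
from h import *
for n,c in (('side0',(.65,0)),('scene0',(.65,0)),('side1',(.63,.017))):
    P=cloud(load(n)); q=box(P,(c[0]-.06,c[0]+.06),(c[1]-.08,c[1]+.08),(.03,.4))
    print(n)
    for z in np.arange(.03,.3,.01):
        m=q[(q[:,2]>z)&(q[:,2]<z+.01)]
        if len(m): print(round(z,2),len(m),m[:,:2].min(0).round(3),m[:,:2].max(0).round(3))
s=read_state()
```

```text
side0
0.03 116 [ 0.615 -0.071] [0.709 0.043]
0.04 238 [ 0.614 -0.07 ] [0.699 0.08 ]
0.05 27 [ 0.684 -0.057] [0.695 0.074]
0.22 21 [ 0.598 -0.014] [ 0.699 -0.003]
0.23 31 [ 0.598 -0.013] [0.701 0.004]
0.24 31 [ 0.598 -0.014] [0.703 0.007]
0.25 38 [ 0.593 -0.015] [ 0.705 -0.004]
0.26 49 [ 0.593 -0.016] [0.706 0.008]
0.27 53 [ 0.59  -0.014] [0.708 0.008]
0.28 25 [ 0.59  -0.015] [0.708 0.007]
0.29 17 [ 0.592 -0.039] [0.708 0.032]
scene0
0.03 113 [ 0.61 -0.08] [0.689 0.078]
0.04 154 [ 0.609 -0.066] [0.702 0.079]
0.05 9 [ 0.677 -0.009] [0.692 0.078]
0.22 30 [ 0.594 -0.008] [0.701 0.013]
0.23 35 [ 0.595 -0.01 ] [0.702 0.013]
0.24 33 [ 0.595 -0.011] [0.704 0.012]
0.25 41 [ 0.591 -0.009] [0.705 0.013]
0.26 36 [ 0.591 -0.01 ] [0.707 0.012]
0.27 38 [ 0.59  -0.012] [0.707 0.013]
0.28 13 [ 0.591 -0.013] [0.704 0.015]
0.29 22 [ 0.591 -0.017] [0.706 0.04 ]
side1
0.03 34 [ 0.623 -0.063] [0.688 0.096]
0.04 127 [ 0.615 -0.063] [0.69  0.095]
0.05 34 [ 0.618 -0.052] [0.689 0.095]
0.06 27 [ 0.618 -0.024] [ 0.639 -0.015]
0.07 25 [ 0.618 -0.025] [ 0.639 -0.017]
0.08 17 [ 0.618 -0.027] [ 0.639 -0.021]
0.09 2 [0.629 0.052] [0.634 0.053]
0.1 22 [0.62  0.047] [0.639 0.052]
0.11 11 [0.617 0.048] [0.642 0.054]
0.12 8 [0.593 0.047] [0.666 0.052]
0.13 82 [ 0.593 -0.005] [0.669 0.096]
0.14 65 [ 0.591 -0.026] [0.668 0.097]
0.15 160 [ 0.593 -0.061] [0.667 0.094]
0.16 172 [ 0.59  -0.063] [0.664 0.085]
0.17 71 [ 0.607 -0.003] [0.653 0.053]
0.18 68 [ 0.607 -0.003] [0.655 0.025]
0.19 59 [ 0.609 -0.002] [0.653 0.018]
0.2 55 [ 0.599 -0.003] [0.664 0.006]
0.21 40 [ 0.594 -0.022] [0.667 0.06 ]
0.22 161 [ 0.594 -0.025] [0.667 0.03 ]
0.23 79 [ 0.598 -0.018] [0.658 0.013]
0.24 71 [ 0.593 -0.022] [0.665 0.005]
0.25 116 [ 0.593 -0.024] [0.665 0.016]
0.26 126 [ 0.593 -0.024] [0.664 0.024]
0.27 107 [ 0.595 -0.023] [0.664 0.008]
0.28 113 [ 0.595 -0.024] [0.664 0.011]
0.29 106 [ 0.595 -0.023] [0.663 0.006]
```

The side picture shows the wood unmoved at crop px (184–255, 140–275). The fingers passed over it. By depth from both cameras the true fingertips are about 25 mm above the reported TCP, so I'll go back and work with that offset.

Request:
move_arm --claw '[0.3, 0.3, 0.3, 0.3, 0.3, 0.3, 0.3, 0.3, 0.3, 0.3]' --dp '[[0, 0, -0.8], [-1.5, 0, -1.2], [-4, 0, -1.2], [-6.5, 0, -1.2], [-9, 0, -1.2], [-11.5, 0, -1.2], [-13.2, 0, -1.2], [-14, 0, -1.2], [-14, 0, -0.6], [-14, 0, 0]]' --turn '[[0, 0, 0], [0, 0, 0], [0, 0, 0], [0, 0, 0], [0, 0, 0], [0, 0, 0], [0, 0, 0], [0, 0, 0], [0, 0, 0], [0, 0, 0]]'

```text
time_s: 7.8
tool_pos: [0.4906, 0.0206, 0.0212]
tcp_rot: [3.141, -0.041, 0.001]
wrist_force: [-0.3, 0.1, 0.4]
grip_width: 0.0561
grip_force: 0.0
```

Run:
```python
from h import *
t=read_state();print(t['tool_pos'])
for n in ('side','scene'):
    P=cloud(snap(n,n+'2')); c=t['tool_pos'];q=box(P,(c[0]-.02,c[0]+.02),(c[1]-.07,c[1]+.06),(.02,.12));print(n,len(q),np.sort(q[:,2])[:12].round(4))
    m=q[q[:,2]>.03];print(m.min(0),m.max(0))
```

```text
[0.49060523 0.02056092 0.02115867]
side 134 [0.0453 0.0465 0.0466 0.0474 0.0475 0.0479 0.049  0.0495 0.0502 0.0504
 0.0509 0.0516]
[ 0.47774171 -0.02345118  0.04531486] [0.50010236 0.05801184 0.11663352]
scene 223 [0.0461 0.0461 0.0463 0.0467 0.0473 0.0477 0.0482 0.0486 0.0488 0.0488
 0.0495 0.0497]
[ 0.47456585 -0.02458522  0.0461177 ] [0.50462558 0.07509246 0.11966837]
```

Request:
move_arm --claw '[0.3, 0.3, 0.3, 0.3, 0.3, 0.3, 0.3, 0.3, 0.3, 0.3]' --dp '[[0, 0, 0.8], [0, 0, 1.6], [0, 0, 2.2], [0, 0, 2.4], [0.8, 0, 2.4], [1.6, 0, 2.4], [2.3, 0, 2.4], [3, 0, 2.4], [3.8, 0, 2.4], [4.5, 0, 2.4]]' --turn '[[0, 0, 0], [0, 0, 0], [0, 0, 0], [0, 0, 0], [0, 0, 0], [0, 0, 0], [0, 0, 0], [0, 0, 0], [0, 0, 0], [0, 0, 0]]'

```text
time_s: 9.15
tool_pos: [0.5356, 0.0193, -0.0027]
tcp_rot: [3.141, -0.041, 0.0]
wrist_force: [-2.7, 0.2, 1.8]
grip_width: 0.0568
grip_force: 1.1
```

```bash
python3 wood.py wrist3
```

```text
25313 [[528.5, -63.900001525878906], [656.9000244140625, -67.5999984741211], [661.5999755859375, 98.19999694824219], [533.2000122070312, 101.9000015258789]] 88.35240936279297
[ 0.84349272  0.47452049 -0.03206443]
```

Run:
```python
from h import *
P=cloud(load('wrist3'));q=box(P,(.53,.66),(-.06,.1),(-.02,.08));print(np.histogram(q[:,2],bins=np.arange(-.02,.08,.005)))
w=load('wrist3');print(np.linalg.inv(w['world_to_cam'])[:3,3])
s=snap('side','side3');a=s['color'][200:335,230:370,::-1]
a=cv2.resize(a,None,fx=4,fy=4,interpolation=cv2.INTER_CUBIC);b=cv2.resize(w['color'][:,:,::-1],None,fx=.4,fy=.4);c=np.zeros((540,560+224,3),np.uint8);c[:540,:560]=a;c[:168,560:]=b
cv2.imwrite('pics/c3.png',c)
```

```text
(array([    0,     0,     0,    46,    49, 51019,   900,  1417,  1512,
        1601,  1916, 24219,  2123,  2118,   304,   324,   284,    53,
         491]), array([-2.00000000e-02, -1.50000000e-02, -1.00000000e-02, -5.00000000e-03,
        3.46944695e-18,  5.00000000e-03,  1.00000000e-02,  1.50000000e-02,
        2.00000000e-02,  2.50000000e-02,  3.00000000e-02,  3.50000000e-02,
        4.00000000e-02,  4.50000000e-02,  5.00000000e-02,  5.50000000e-02,
        6.00000000e-02,  6.50000000e-02,  7.00000000e-02,  7.50000000e-02]))
[0.61147031 0.0172481  0.18463819]
```

View pics/c3.png

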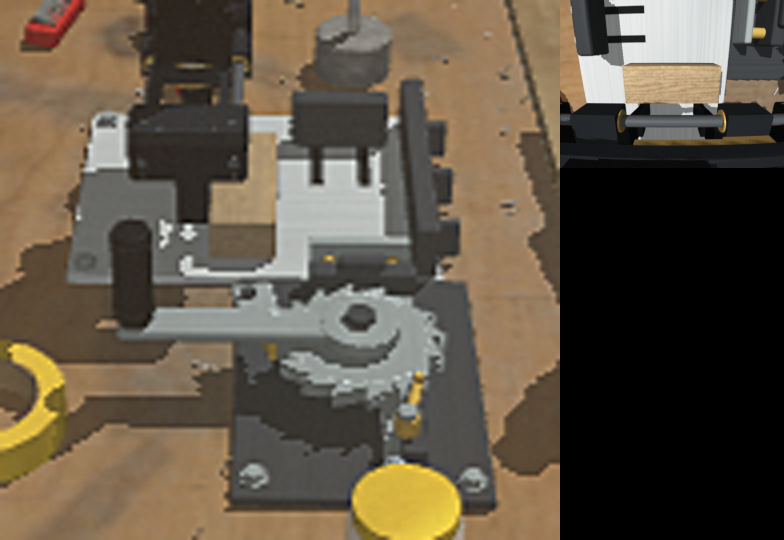

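The right inset shows the wood seated flat against both fingers and moving; the side crop confirms it (wood at 210–275, 130–265). I'll keep pushing.

Request:
move_arm --claw '[0.3, 0.3, 0.3, 0.3, 0.3, 0.3, 0.3, 0.3, 0.3, 0.3]' --dp '[[0.8, 0, 0], [1.7, 0, 0], [2.7, 0, 0], [3.7, 0, 0], [4.7, 0, 0], [5.7, 0, 0], [6.6, 0, 0], [7.4, 0, 0], [8, 0, 0], [8.5, 0, 0]]' --turn '[[0, 0, 0], [0, 0, 0], [0, 0, 0], [0, 0, 0], [0, 0, 0], [0, 0, 0], [0, 0, 0], [0, 0, 0], [0, 0, 0], [0, 0, 0]]'

```text
time_s: 10.5
tool_pos: [0.6202, 0.0171, -0.0026]
tcp_rot: [3.141, -0.041, -0.0]
wrist_force: [-1.2, -0.9, -0.3]
grip_width: 0.0567
grip_force: 0.5
```

Request:
move_arm --claw '[0.3, 0.3, 0.3, 0.3, 0.3, 0.3, 0.3, 0.3, 0.3, 0.3]' --dp '[[0.1, 0, 0], [0.2, 0, 0], [0.3, 0, 0], [0.4, 0, 0], [0.5, 0, 0], [0.6, 0, 0], [0.7, 0, 0], [0.8, 0, 0], [0.8, 0, 0], [0.8, 0, 0]]' --turn '[[0, 0, 0], [0, 0, 0], [0, 0, 0], [0, 0, 0], [0, 0, 0], [0, 0, 0], [0, 0, 0], [0, 0, 0], [0, 0, 0], [0, 0, 0]]'

```text
time_s: 11.75
tool_pos: [0.6268, 0.0169, -0.0027]
tcp_rot: [3.141, -0.041, -0.004]
wrist_force: [-5.9, -0.1, 2.1]
grip_width: 0.0561
grip_force: 2.5
```

```bash
cat > wood.py <<'E'
from h import *
import sys
w=snap('wrist',sys.argv[1]);P=cloud(w)
c=w['color'].astype(int).reshape(-1,3);Q=P.reshape(-1,3);x0=float(sys.argv[2]);m=(c[:,0]-c[:,2]>20)&(np.abs(Q[:,2]-.0378)<.003)&(Q[:,0]>x0)&(Q[:,0]<.70)&(Q[:,1]>-.07)&(Q[:,1]<.11)
q=Q[m];r=cv2.minAreaRect(q[:,:2].astype(np.float32)*1000);print(len(q),cv2.boxPoints(r).round(1).tolist(),r[2],r[1])
n=box(P,(x0,.72),(-.08,.12),(.0435,.052))
n=n[n[:,0]>.676]
for a,e in ((q,np.max),(n,np.min)):
    print([(round(y,2),e(a[np.abs(a[:,1]-y)<.005,0]).round(4)) for y in np.arange(-.03,.08,.01) if (np.abs(a[:,1]-y)<.005).any()])
print(read_state()['wrist_force'])
E
python3 wood.py wrist4 .6
```

```text
21747 [[635.0999755859375, -38.599998474121094], [680.0999755859375, -39.900001525878906], [683.2000122070312, 70.69999694824219], [638.0999755859375, 71.9000015258789]] 88.42880249023438 (110.61480712890625, 45.07978057861328)
[(np.float64(-0.03), np.float64(0.6804)), (np.float64(-0.02), np.float64(0.6807)), (np.float64(-0.01), np.float64(0.6809)), (np.float64(0.0), np.float64(0.6812)), (np.float64(0.01), np.float64(0.6814)), (np.float64(0.02), np.float64(0.6818)), (np.float64(0.03), np.float64(0.6821)), (np.float64(0.04), np.float64(0.6823)), (np.float64(0.05), np.float64(0.6826)), (np.float64(0.06), np.float64(0.6828)), (np.float64(0.07), np.float64(0.6831))]
[(np.float64(-0.03), np.float64(0.6816)), (np.float64(-0.02), np.float64(0.6819)), (np.float64(-0.01), np.float64(0.6819)), (np.float64(0.0), np.float64(0.6822)), (np.float64(0.01), np.float64(0.6824)), (np.float64(0.02), np.float64(0.6828)), (np.float64(0.03), np.float64(0.6831)), (np.float64(0.04), np.float64(0.6834)), (np.float64(0.05), np.float64(0.6837)), (np.float64(0.06), np.float64(0.6841)), (np.float64(0.07), np.float64(0.6844))]
[-5.01336822  0.17245038  3.48709604]
```

Request:
move_arm --claw '[0.3, 0.3, 0.3, 0.3, 0.3, 0.3, 0.3, 0.3, 0.3, 0.3]' --dp '[[0.1, 0, 0], [0.2, 0, 0], [0.3, 0, 0], [0.3, 0, 0], [0, 0, 0], [-1, 0, 0], [-3, 0, 0], [-4, 0, 0], [-5, 0, -3], [-6, 0, -8]]' --turn '[[0, 0, 0], [0, 0, 0], [0, 0, 0], [0, 0, 0], [0, 0, 0], [0, 0, 0], [0, 0, 0], [0, 0, 0], [0, 0, 0], [0, 0, 0]]'

```text
time_s: 13.05
tool_pos: [0.5664, 0.0184, 0.0766]
tcp_rot: [3.141, -0.041, -0.004]
wrist_force: [0.5, -0.3, 0.1]
grip_width: 0.0559
grip_force: 0.0
```

```bash
python3 wood.py wrist5 .6; python3 -c "
from h import *
t=read_state();print(t['tool_pos'],t['tcp_rot'],t['time_s'])
P=cloud(load('wrist5'))
for n,q in (('ej',box(P,(.6,.68),(.085,.14),(.044,.052))),('pad',box(P,(.6,.675),(-.08,-.04),(.039,.048)))):
    r=cv2.minAreaRect(q[:,:2].astype(np.float32)*1000);print(n,len(q),cv2.boxPoints(r).round(1).tolist())"
```

```text
12644 [[636.2999877929688, -39.0], [681.5999755859375, -40.20000076293945], [684.5, 70.5], [639.2000122070312, 71.69999694824219]] 88.48136901855469 (110.76874542236328, 45.28150939941406)
[(np.float64(-0.03), np.float64(0.6815)), (np.float64(-0.02), np.float64(0.6817)), (np.float64(-0.01), np.float64(0.6822)), (np.float64(0.0), np.float64(0.6827)), (np.float64(0.01), np.float64(0.683)), (np.float64(0.02), np.float64(0.6832)), (np.float64(0.03), np.float64(0.6834)), (np.float64(0.04), np.float64(0.6834)), (np.float64(0.05), np.float64(0.6836)), (np.float64(0.06), np.float64(0.6842)), (np.float64(0.07), np.float64(0.6844))]
[(np.float64(-0.03), np.float64(0.6816)), (np.float64(-0.02), np.float64(0.6816)), (np.float64(-0.01), np.float64(0.6818)), (np.float64(0.0), np.float64(0.6819)), (np.float64(0.01), np.float64(0.6822)), (np.float64(0.02), np.float64(0.6824)), (np.float64(0.03), np.float64(0.6826)), (np.float64(0.04), np.float64(0.6829)), (np.float64(0.05), np.float64(0.6834)), (np.float64(0.06), np.float64(0.6835)), (np.float64(0.07), np.float64(0.6839))]
[ 1.91127396 -0.59567117  4.10718867]
[0.5708099  0.01883309 0.08516099] [-3.14039222  0.04129035 -0.01439536] 13.1
ej 3137 [[604.7000122070312, 95.9000015258789], [674.9000244140625, 94.4000015258789], [675.2999877929688, 112.9000015258789], [605.0999755859375, 114.4000015258789]]
pad 1353 [[613.0, -65.9000015258789], [674.9000244140625, -67.19999694824219], [675.0999755859375, -58.599998474121094], [613.2000122070312, -57.29999923706055]]
```

Request:
move_arm --claw '[0.2, 0.2, 0.2, 0.2, 0.2, 0.2, 0.2, 0.2, 0.2, 0.2]' --dp '[[0, 0, -3], [-1, 1, -6], [-2, 4, -6], [-3.5, 7, -6], [-5, 10, -6], [-5.8, 13, -6], [-6.2, 16, -6], [-6.2, 17.4, -6], [-6.2, 17.4, -6], [-6.2, 17.4, -6]]' --turn '[[0, 0, 0], [0, 0, 0], [0, 0, 0], [0, 0, 0], [0, 0, 0], [0, 0, 0], [0, 0, 0], [0, 0, 0], [0, 0, 0], [0, 0, 0]]'

```text
time_s: 14.35
tool_pos: [0.502, -0.1522, 0.1373]
tcp_rot: [-3.141, 0.038, -0.0]
wrist_force: [-0.6, -0.3, 0.4]
grip_width: 0.0525
grip_force: 0.0
```

Run:
```python
from h import *
t=read_state();print(t['tool_pos'],t['tcp_rot'],t['joint_positions'])
P=cloud(snap('side','side5'));q=box(P,(.45,.56),(-.2,-.1),(.06,.125));print('grip',len(q),q.min(0),q.max(0))
P=cloud(snap('wrist','wrist6'));q=box(P,(.45,.56),(-.2,-.1),(.112,.125));print('gript',len(q),q.min(0),q.max(0))
```

```text
[ 0.50199269 -0.15219925  0.13727115] [-3.14066307e+00  3.82068591e-02 -3.38543276e-04] [ 0.10269973  0.09286286  0.15000811  1.8463456  -0.01562996  1.20341838
 -1.33744088]
grip 253 [ 0.4912674  -0.17087114  0.06075396] [ 0.51562712 -0.14475072  0.12355333]
gript 1136 [ 0.49163167 -0.16767618  0.11205998] [ 0.51617813 -0.14266485  0.1219531 ]
```

Request:
move_arm --claw '[0.2, 0.2, 0.2, 0.2, 0.2, 0.2, -1, -1, -1, -1]' --dp '[[0.2, 0.3, 2], [0.2, 0.3, 4], [0.2, 0.3, 6], [0.2, 0.3, 8], [0.2, 0.3, 9.2], [0.2, 0.3, 9.4], [0.2, 0.3, 9.4], [0.2, 0.3, 9.4], [0.2, 0.3, 9.4], [0.2, 0.3, 9.4]]' --turn '[[0, 0, 0], [0, 0, 0], [0, 0, 0], [0, 0, 0], [0, 0, 0], [0, 0, 0], [0, 0, 0], [0, 0, 0], [0, 0, 0], [0, 0, 0]]' --force 15

```text
time_s: 15.7
tool_pos: [0.5037, -0.1567, 0.0438]
tcp_rot: [-3.141, 0.041, -0.001]
wrist_force: [-0.5, 0.6, 1.1]
grip_width: 0.0234
grip_force: 15.0
```

```bash
cat > arc.py <<'E'
from h import *
import sys
# args: axle frame: compute rows from lever th0 to th1 in tool frame aligned (tool x to axle) at th0, radius .135
def rows(d,r=13.5,n=10):
    for i in range(1,n+1):
        a=d*i/n; # lever grows by a: yaw +a world = -a about tool z; grip moves tangentially to tool +y
        print([round(r*(1-np.cos(a)),2),round(r*np.sin(a),2),0],[0,0,round(-a,3)])
rows(float(sys.argv[1]))
E
for d in -0.2 1.08; do python3 arc.py $d; echo; done; python3 -c "
from h import *
t=read_state();print(t['tool_pos'],t['tcp_rot'],t['grip_width'],t['grip_force'],t['wrist_force'])"
```

```text
[np.float64(0.0), np.float64(-0.27), 0] [0, 0, 0.02]
[np.float64(0.01), np.float64(-0.54), 0] [0, 0, 0.04]
[np.float64(0.02), np.float64(-0.81), 0] [0, 0, 0.06]
[np.float64(0.04), np.float64(-1.08), 0] [0, 0, 0.08]
[np.float64(0.07), np.float64(-1.35), 0] [0, 0, 0.1]
[np.float64(0.1), np.float64(-1.62), 0] [0, 0, 0.12]
[np.float64(0.13), np.float64(-1.88), 0] [0, 0, 0.14]
[np.float64(0.17), np.float64(-2.15), 0] [0, 0, 0.16]
[np.float64(0.22), np.float64(-2.42), 0] [0, 0, 0.18]
[np.float64(0.27), np.float64(-2.68), 0] [0, 0, 0.2]

[np.float64(0.08), np.float64(1.46), 0] [0, 0, -0.108]
[np.float64(0.31), np.float64(2.89), 0] [0, 0, -0.216]
[np.float64(0.7), np.float64(4.3), 0] [0, 0, -0.324]
[np.float64(1.24), np.float64(5.65), 0] [0, 0, -0.432]
[np.float64(1.92), np.float64(6.94), 0] [0, 0, -0.54]
[np.float64(2.74), np.float64(8.15), 0] [0, 0, -0.648]
[np.float64(3.68), np.float64(9.26), 0] [0, 0, -0.756]
[np.float64(4.73), np.float64(10.27), 0] [0, 0, -0.864]
[np.float64(5.89), np.float64(11.15), 0] [0, 0, -0.972]
[np.float64(7.14), np.float64(11.91), 0] [0, 0, -1.08]

[ 0.50366951 -0.15674088  0.04381172] [-3.14124243e+00  4.10413884e-02 -1.12361120e-03] 0.023434257998870663 14.999851849861443 [-0.5342683   0.58240288  1.13346289]
```

Request:
move_arm --claw '[-1, -1, -1, -1, -1, -1, -1, -1, -1, -1]' --dp '[[0, -0.4, 0], [0.02, -0.8, 0], [0.04, -1.2, 0], [0.06, -1.6, 0], [0.08, -2, 0], [0.1, -2.3, 0], [0.11, -2.54, 0], [0.11, -2.54, 0], [0.11, -2.54, 0], [0.11, -2.54, 0]]' --turn '[[0, 0, 0.03], [0, 0, 0.06], [0, 0, 0.09], [0, 0, 0.12], [0, 0, 0.15], [0, 0, 0.176], [0, 0, 0.176], [0, 0, 0.176], [0, 0, 0.176], [0, 0, 0.176]]'

```text
time_s: 16.95
tool_pos: [0.5063, -0.1319, 0.0438]
tcp_rot: [3.125, -0.318, 0.004]
wrist_force: [5.0, -1.9, 0.2]
grip_width: 0.0234
grip_force: 15.0
```

```bash
cat > st.py <<'E'
from h import *
t=read_state();p=t['tool_pos'];M=R.from_rotvec(t['tcp_rot']).as_matrix();yaw=np.arctan2(M[1,0],M[0,0])
v=p[:2]-np.array([.638,-.157]);th=(np.arctan2(v[1],v[0])%(2*np.pi))-np.arctan2(29,-132)+.026
print('t',t['time_s'],p.round(4),'yaw',yaw.round(3),'r',np.hypot(*v).round(4),'theta',round(th,3),'F',t['wrist_force'].round(1),'w',round(t['grip_width'],4))
E
python3 st.py
```

```text
t 16.95 [ 0.5063 -0.1319  0.0438] yaw -0.203 r 0.1341 theta 0.054 F [ 5.  -1.9  0.2] w 0.0234
```

```bash
sed -i 's/r=13.5,n=10/r=13.4,n=9/' arc.py; python3 arc.py 1.06
```

```text
[np.float64(0.09), np.float64(1.57), 0] [0, 0, -0.118]
[np.float64(0.37), np.float64(3.13), 0] [0, 0, -0.236]
[np.float64(0.83), np.float64(4.64), 0] [0, 0, -0.353]
[np.float64(1.46), np.float64(6.08), 0] [0, 0, -0.471]
[np.float64(2.26), np.float64(7.44), 0] [0, 0, -0.589]
[np.float64(3.21), np.float64(8.7), 0] [0, 0, -0.707]
[np.float64(4.3), np.float64(9.84), 0] [0, 0, -0.824]
[np.float64(5.52), np.float64(10.84), 0] [0, 0, -0.942]
[np.float64(6.85), np.float64(11.69), 0] [0, 0, -1.06]
```

Request:
move_arm --claw '[-1, -1, -1, -1, -1, -1, -1, -1, -1, -1]' --dp '[[0.09, 1.57, 0], [0.37, 3.13, 0], [0.83, 4.64, 0], [1.46, 6.08, 0], [2.26, 7.44, 0], [3.21, 8.7, 0], [4.3, 9.84, 0], [5.52, 10.84, 0], [6.85, 11.69, 0], [6.85, 11.69, 0]]' --turn '[[0, 0, -0.118], [0, 0, -0.236], [0, 0, -0.353], [0, 0, -0.471], [0, 0, -0.589], [0, 0, -0.707], [0, 0, -0.824], [0, 0, -0.942], [0, 0, -1.06], [0, 0, -1.06]]'

```text
time_s: 18.2
tool_pos: [0.5493, -0.26, 0.0438]
tcp_rot: [-2.858, -1.304, -0.001]
wrist_force: [1.9, 0.2, 4.9]
grip_width: 0.0239
grip_force: 15.0
```

```bash
python3 st.py
```

```text
t 18.2 [ 0.5493 -0.26    0.0438] yaw 0.856 r 0.1359 theta 1.102 F [1.9 0.2 4.9] w 0.0239
```

Request:
move_arm --claw '[-1, -1, -1, -1, -1, -1, -1, -1, -1, -1]' --dp '[[0.09, -1.57, 0], [0.37, -3.13, 0], [0.83, -4.64, 0], [1.46, -6.08, 0], [2.26, -7.44, 0], [3.21, -8.7, 0], [4.3, -9.84, 0], [5.52, -10.84, 0], [6.85, -11.69, 0], [6.85, -11.69, 0]]' --turn '[[0, 0, 0.118], [0, 0, 0.236], [0, 0, 0.353], [0, 0, 0.471], [0, 0, 0.589], [0, 0, 0.707], [0, 0, 0.824], [0, 0, 0.942], [0, 0, 1.06], [0, 0, 1.06]]'

```text
time_s: 19.45
tool_pos: [0.5064, -0.1299, 0.0438]
tcp_rot: [-3.125, 0.318, -0.005]
wrist_force: [4.5, -1.2, -0.9]
grip_width: 0.024
grip_force: 15.0
```

```bash
cat > jaw.py <<'E'
from h import *
import sys
# profile along clamp y of things near clamp x +4, by side+scene clouds and wrist
c,sn=np.cos(-.026),np.sin(-.026)
for n in sys.argv[2:]:
    s=snap(n,n+sys.argv[1]);P=cloud(s).reshape(-1,3)-[.638,-.157,0]
    X=P[:,0]*c+P[:,1]*sn;Y=-P[:,0]*sn+P[:,1]*c;Z=P[:,2]
    m=(X>-25)&(abs(X-.004)<.03)&(Y>.04)&(Y<.26)&(Z>.015)&(Z<.06)
    hist={}
    for y in np.arange(.05,.26,.002):
        k=m&(abs(Y-y)<.001)
        if k.sum()>2: hist[int(round(y*1000))]=(int(np.median(Z[k])*1000),int(Z[k].max()*1000))
    print(n,len(P[m]),hist)
E
python3 st.py; python3 jaw.py a wrist side
```

```text
t 19.45 [ 0.5064 -0.1299  0.0438] yaw -0.203 r 0.1343 theta 0.039 F [ 4.5 -1.2 -0.9] w 0.024
wrist 13533 {50: (20, 42), 52: (18, 24), 54: (19, 25), 56: (21, 25), 58: (22, 25), 60: (22, 26), 62: (22, 26), 64: (31, 46), 66: (44, 50), 68: (47, 54), 70: (51, 54), 72: (51, 54), 74: (51, 55), 76: (48, 54), 78: (45, 50), 80: (44, 45), 84: (33, 34), 86: (32, 34), 88: (31, 34), 90: (32, 34), 92: (31, 34), 94: (32, 34), 96: (32, 34), 98: (31, 34), 100: (32, 44), 102: (42, 46), 104: (43, 45), 106: (43, 45), 108: (42, 43), 118: (31, 39), 120: (37, 39), 122: (37, 40), 124: (37, 39), 126: (37, 40), 128: (37, 40), 130: (37, 39), 132: (37, 39), 134: (37, 39), 136: (37, 39), 138: (37, 40), 140: (37, 40), 142: (37, 40), 144: (37, 40), 146: (37, 40), 148: (37, 40), 150: (37, 39), 152: (37, 39), 154: (37, 39), 156: (37, 39), 158: (37, 39), 160: (34, 39), 162: (30, 37), 164: (26, 34), 166: (25, 31), 168: (21, 29), 170: (25, 28), 172: (20, 24), 174: (21, 23), 176: (19, 20), 178: (15, 17)}
side 921 {62: (37, 47), 64: (36, 47), 66: (39, 54), 68: (46, 53), 70: (48, 54), 72: (51, 55), 74: (45, 48), 76: (52, 5
[... 320 characters left out ...]
 (38, 39), 146: (39, 40), 148: (39, 40), 152: (40, 40), 154: (38, 39), 156: (37, 40), 158: (39, 39), 160: (37, 41), 162: (39, 40), 164: (38, 40), 166: (39, 40), 168: (38, 39), 170: (39, 41), 172: (38, 39), 174: (38, 40), 176: (36, 40), 178: (38, 39), 180: (40, 41), 182: (38, 41), 184: (38, 40), 186: (39, 39), 188: (38, 42), 190: (37, 39), 192: (39, 39), 194: (38, 40), 196: (39, 40), 198: (38, 38), 200: (37, 40), 202: (39, 39), 204: (37, 40), 206: (39, 39), 208: (38, 41), 210: (38, 40), 212: (39, 39), 214: (37, 37), 216: (39, 40), 218: (38, 41), 220: (37, 40), 222: (38, 39), 226: (38, 39), 248: (38, 41), 250: (31, 51), 252: (35, 50), 254: (38, 49), 256: (36, 51), 258: (46, 50), 260: (49, 49)}
```

Request:
move_arm --claw '[-1, -1, -1, -1, -1, -1, -1, -1, -1, -1]' --dp '[[0.09, 1.57, 0], [0.37, 3.13, 0], [0.83, 4.64, 0], [1.46, 6.08, 0], [2.26, 7.44, 0], [3.21, 8.7, 0], [4.3, 9.84, 0], [5.52, 10.84, 0], [6.85, 11.69, 0], [6.85, 11.69, 0]]' --turn '[[0, 0, -0.118], [0, 0, -0.236], [0, 0, -0.353], [0, 0, -0.471], [0, 0, -0.589], [0, 0, -0.707], [0, 0, -0.824], [0, 0, -0.942], [0, 0, -1.06], [0, 0, -1.06]]'

```text
time_s: 20.8
tool_pos: [0.5488, -0.2597, 0.0438]
tcp_rot: [-2.859, -1.303, -0.0]
wrist_force: [0.0, -0.2, 4.6]
grip_width: 0.0237
grip_force: 15.0
```

Request:
move_arm --claw '[-1, -1, -1, -1, -1, -1, -1, -1, -1, -1]' --dp '[[0.09, -1.57, 0], [0.37, -3.13, 0], [0.83, -4.64, 0], [1.46, -6.08, 0], [2.26, -7.44, 0], [3.21, -8.7, 0], [4.3, -9.84, 0], [5.52, -10.84, 0], [6.85, -11.69, 0], [6.85, -11.69, 0]]' --turn '[[0, 0, 0.118], [0, 0, 0.236], [0, 0, 0.353], [0, 0, 0.471], [0, 0, 0.589], [0, 0, 0.707], [0, 0, 0.824], [0, 0, 0.942], [0, 0, 1.06], [0, 0, 1.06]]'

```text
time_s: 22.05
tool_pos: [0.5064, -0.1296, 0.0438]
tcp_rot: [-3.125, 0.32, -0.005]
wrist_force: [4.4, -1.3, 0.1]
grip_width: 0.0236
grip_force: 15.0
```

```bash
python3 st.py; python3 jaw.py b wrist | cut -c1-700
```

```text
t 22.05 [ 0.5064 -0.1296  0.0438] yaw -0.204 r 0.1344 theta 0.037 F [ 4.4 -1.3  0.1] w 0.0236
wrist 13201 {50: (23, 42), 52: (20, 24), 54: (19, 25), 56: (22, 25), 58: (22, 25), 60: (22, 26), 62: (23, 25), 64: (23, 25), 66: (23, 26), 68: (24, 26), 70: (23, 27), 72: (24, 26), 74: (31, 45), 76: (44, 51), 78: (48, 53), 80: (51, 55), 82: (52, 55), 84: (52, 54), 86: (49, 53), 88: (44, 49), 90: (44, 45), 94: (33, 34), 96: (32, 34), 98: (32, 34), 100: (32, 35), 102: (31, 34), 104: (32, 34), 106: (32, 34), 108: (32, 34), 110: (32, 44), 112: (42, 45), 114: (43, 45), 116: (43, 44), 118: (42, 43), 120: (38, 39), 122: (37, 39), 124: (37, 39), 126: (37, 39), 128: (37, 40), 130: (37, 40), 132: (37, 39), 134: (37, 39), 136: (37, 40), 138: (37, 39), 140: (37, 40), 142: (37, 39), 144: (37, 39), 146: (
```

Request:
move_arm --claw '[-1, -1, -1, -1, -1, -1, -1, -1, -1, -1]' --dp '[[0.09, 1.57, 0], [0.37, 3.13, 0], [0.83, 4.64, 0], [1.46, 6.08, 0], [2.26, 7.44, 0], [3.21, 8.7, 0], [4.3, 9.84, 0], [5.52, 10.84, 0], [6.85, 11.69, 0], [6.85, 11.69, 0]]' --turn '[[0, 0, -0.118], [0, 0, -0.236], [0, 0, -0.353], [0, 0, -0.471], [0, 0, -0.589], [0, 0, -0.707], [0, 0, -0.824], [0, 0, -0.942], [0, 0, -1.06], [0, 0, -1.06]]'

```text
time_s: 23.35
tool_pos: [0.5487, -0.2596, 0.0438]
tcp_rot: [-2.859, -1.301, -0.0]
wrist_force: [0.9, 0.8, 5.7]
grip_width: 0.0234
grip_force: 15.0
```

Request:
move_arm --claw '[-1, -1, -1, -1, -1, -1, -1, -1, -1, -1]' --dp '[[0.09, -1.57, 0], [0.37, -3.13, 0], [0.83, -4.64, 0], [1.46, -6.08, 0], [2.26, -7.44, 0], [3.21, -8.7, 0], [4.3, -9.84, 0], [5.52, -10.84, 0], [6.85, -11.69, 0], [6.85, -11.69, 0]]' --turn '[[0, 0, 0.118], [0, 0, 0.236], [0, 0, 0.353], [0, 0, 0.471], [0, 0, 0.589], [0, 0, 0.707], [0, 0, 0.824], [0, 0, 0.942], [0, 0, 1.06], [0, 0, 1.06]]'

```text
time_s: 24.6
tool_pos: [0.5063, -0.1296, 0.0438]
tcp_rot: [-3.125, 0.321, -0.005]
wrist_force: [4.9, -0.1, 1.3]
grip_width: 0.0233
grip_force: 15.0
```

```bash
python3 st.py; python3 jaw.py c wrist | cut -c1-900
```

```text
t 24.6 [ 0.5063 -0.1296  0.0438] yaw -0.205 r 0.1345 theta 0.037 F [ 4.9 -0.1  1.3] w 0.0233
wrist 12867 {50: (21, 42), 52: (22, 24), 54: (22, 25), 56: (22, 25), 58: (21, 25), 60: (23, 26), 62: (23, 26), 64: (23, 25), 66: (23, 26), 68: (23, 25), 70: (24, 26), 72: (24, 26), 74: (24, 26), 76: (24, 26), 78: (24, 26), 80: (24, 26), 82: (24, 26), 84: (31, 46), 86: (44, 51), 88: (48, 54), 90: (51, 55), 92: (52, 54), 94: (51, 54), 96: (50, 54), 98: (44, 49), 100: (44, 45), 104: (33, 34), 106: (32, 34), 108: (32, 34), 110: (32, 34), 112: (32, 34), 114: (32, 35), 116: (32, 34), 118: (32, 42), 120: (32, 44), 122: (42, 45), 124: (43, 45), 126: (43, 45), 128: (42, 43), 130: (38, 39), 132: (37, 39), 134: (37, 39), 136: (37, 40), 138: (37, 39), 140: (37, 39), 142: (37, 39), 144: (37, 39), 146: (37, 39), 148: (37, 40), 150: (37, 39), 152: (37, 39), 154: (37, 39), 156: (37, 40), 158: (37, 39), 160: (36, 39), 162: (27, 37), 164: (27, 35), 166: (21, 33), 168: (25, 31), 170: (20, 28), 172: (21, 26
```

Request:
move_arm --claw '[-1, -1, -1, -1, -1, -1, -1, -1, -1, -1]' --dp '[[0.09, 1.57, 0], [0.37, 3.13, 0], [0.83, 4.64, 0], [1.46, 6.08, 0], [2.26, 7.44, 0], [3.21, 8.7, 0], [4.3, 9.84, 0], [5.52, 10.84, 0], [6.85, 11.69, 0], [6.85, 11.69, 0]]' --turn '[[0, 0, -0.118], [0, 0, -0.236], [0, 0, -0.353], [0, 0, -0.471], [0, 0, -0.589], [0, 0, -0.707], [0, 0, -0.824], [0, 0, -0.942], [0, 0, -1.06], [0, 0, -1.06]]'

```text
time_s: 25.9
tool_pos: [0.5486, -0.2596, 0.0438]
tcp_rot: [2.86, 1.3, 0.0]
wrist_force: [0.7, -0.2, 5.6]
grip_width: 0.0236
grip_force: 15.0
```

Request:
move_arm --claw '[-1, -1, -1, -1, -1, -1, -1, -1, -1, -1]' --dp '[[0.09, -1.57, 0], [0.37, -3.13, 0], [0.83, -4.64, 0], [1.46, -6.08, 0], [2.26, -7.44, 0], [3.21, -8.7, 0], [4.3, -9.84, 0], [5.52, -10.84, 0], [6.85, -11.69, 0], [6.85, -11.69, 0]]' --turn '[[0, 0, 0.118], [0, 0, 0.236], [0, 0, 0.353], [0, 0, 0.471], [0, 0, 0.589], [0, 0, 0.707], [0, 0, 0.824], [0, 0, 0.942], [0, 0, 1.06], [0, 0, 1.06]]'

```text
time_s: 27.15
tool_pos: [0.5063, -0.1295, 0.0438]
tcp_rot: [-3.125, 0.322, -0.005]
wrist_force: [5.9, -0.1, 1.5]
grip_width: 0.0235
grip_force: 15.0
```

```bash
python3 st.py; python3 jaw.py d wrist side| cut -c1-900
```

```text
t 27.15 [ 0.5063 -0.1295  0.0438] yaw -0.205 r 0.1345 theta 0.036 F [ 5.9 -0.1  1.5] w 0.0235
wrist 12532 {50: (23, 42), 52: (21, 24), 54: (19, 25), 56: (22, 25), 58: (23, 27), 60: (23, 25), 62: (22, 26), 64: (23, 26), 66: (24, 25), 68: (22, 27), 70: (23, 26), 72: (24, 27), 74: (24, 26), 76: (23, 26), 78: (24, 27), 80: (24, 26), 82: (24, 26), 84: (24, 26), 86: (24, 26), 88: (24, 26), 90: (24, 26), 92: (24, 26), 94: (31, 46), 96: (44, 53), 98: (48, 54), 100: (52, 54), 102: (52, 54), 104: (52, 54), 106: (51, 53), 108: (45, 50), 110: (44, 44), 116: (33, 35), 118: (32, 34), 120: (32, 34), 122: (32, 35), 124: (32, 34), 126: (32, 35), 128: (32, 35), 130: (33, 45), 132: (42, 45), 134: (43, 45), 136: (43, 45), 138: (42, 43), 140: (38, 40), 142: (37, 40), 144: (37, 39), 146: (37, 39), 148: (37, 39), 150: (37, 40), 152: (37, 39), 154: (37, 39), 156: (37, 39), 158: (37, 39), 160: (36, 38), 162: (28, 37), 164: (27, 35), 166: (22, 33), 168: (24, 31), 170: (23, 28), 172: (21, 26), 174: (19, 23
side 914 {72: (24, 28), 90: (32, 45), 92: (34, 48), 94: (32, 52), 96: (34, 55), 98: (44, 55), 100: (50, 54), 102: (46, 53), 104: (51, 55), 106: (47, 53), 108: (45, 46), 128: (40, 46), 130: (38, 46), 132: (43, 48), 134: (40, 46), 136: (44, 45), 138: (43, 44), 146: (40, 43), 148: (39, 40), 150: (38, 40), 152: (39, 40), 154: (38, 41), 156: (37, 40), 158: (39, 42), 160: (38, 41), 162: (39, 39), 166: (39, 40), 168: (38, 39), 170: (37, 40), 172: (39, 42), 174: (38, 41), 176: (39, 40), 178: (38, 41), 180: (39, 40), 182: (39, 39), 186: (39, 40), 188: (38, 42), 190: (37, 40), 192: (38, 39), 194: (40, 41), 196: (39, 40), 198: (38, 41), 200: (39, 40), 202: (38, 39), 204: (37, 40), 206: (39, 39), 208: (38, 41), 210: (40, 40), 212: (38, 39), 216: (39, 42), 218: (38, 41), 222: (38, 39), 224: (37, 41), 226: (39, 40), 228: (38, 39), 230: (38, 40), 232: (39, 39), 234: (38, 38), 236: (40, 40), 238: (39, 4
```

Request:
move_arm --claw '[-1, -1, -1, -1, -1, -1, -1, -1, -1, -1]' --dp '[[0.09, 1.57, 0], [0.37, 3.13, 0], [0.83, 4.64, 0], [1.46, 6.08, 0], [2.26, 7.44, 0], [3.21, 8.7, 0], [4.3, 9.84, 0], [5.52, 10.84, 0], [6.85, 11.69, 0], [6.85, 11.69, 0]]' --turn '[[0, 0, -0.118], [0, 0, -0.236], [0, 0, -0.353], [0, 0, -0.471], [0, 0, -0.589], [0, 0, -0.707], [0, 0, -0.824], [0, 0, -0.942], [0, 0, -1.06], [0, 0, -1.06]]'

```text
time_s: 28.5
tool_pos: [0.5484, -0.2595, 0.0438]
tcp_rot: [-2.86, -1.299, 0.0]
wrist_force: [-0.4, -0.5, 7.1]
grip_width: 0.0236
grip_force: 15.0
```

Request:
move_arm --claw '[-1, -1, -1, -1, -1, -1, -1, -1, -1, -1]' --dp '[[0.09, -1.57, 0], [0.37, -3.13, 0], [0.83, -4.64, 0], [1.46, -6.08, 0], [2.26, -7.44, 0], [3.21, -8.7, 0], [4.3, -9.84, 0], [5.52, -10.84, 0], [6.85, -11.69, 0], [6.85, -11.69, 0]]' --turn '[[0, 0, 0.118], [0, 0, 0.236], [0, 0, 0.353], [0, 0, 0.471], [0, 0, 0.589], [0, 0, 0.707], [0, 0, 0.824], [0, 0, 0.942], [0, 0, 1.06], [0, 0, 1.06]]'

```text
time_s: 29.75
tool_pos: [0.5062, -0.1295, 0.0438]
tcp_rot: [-3.125, 0.323, -0.005]
wrist_force: [5.9, -0.0, 0.6]
grip_width: 0.0236
grip_force: 15.0
```

```bash
python3 st.py
cat > pad.py <<'E'
from h import *
import sys
# sub-mm edges: jaw block upper corner & pad plate extents along clamp y from wrist, clamp x in +-20
c,sn=np.cos(-.026),np.sin(-.026)
for f in sys.argv[1:]:
    P=cloud(load(f)).reshape(-1,3)-[.638,-.157,0]
    X=P[:,0]*c+P[:,1]*sn;Y=-P[:,0]*sn+P[:,1]*c;Z=P[:,2]
    m=(abs(X-.004)<.03)&(Y>.04)&(Y<.2)
    blk=Y[m&(Z>.0435)&(Z<.056)]; 
    top=np.sort(Y[m&(Z>.0405)&(Z<.056)])
    g=np.diff(top);i=np.where(g>.004)[0]
    print(f,'segments',[ (a*1000).round(1).tolist() for a in [(top[0],)]+[(top[j],top[j+1]) for j in i]+[(top[-1],)]] )
E
python3 jaw.py e wrist >/dev/null; python3 pad.py wrista wristb wristc wristd wriste
```

```text
t 29.75 [ 0.5062 -0.1295  0.0438] yaw -0.206 r 0.1346 theta 0.036 F [ 5.9 -0.   0.6] w 0.0236Traceback (most recent call last):
  File "pad.py", line 12, in <module>
    print(f,'segments',[ (a*1000).round(1).tolist() for a in [(top[0],)]+[(top[j],top[j+1]) for j in i]+[(top[-1],)]] )
                         ^^^^^^^^^^^^^^
AttributeError: 'tuple' object has no attribute 'round'. Did you mean: 'count'?
```

```bash
sed -i 's/(a\*1000).round(1).tolist()/(np.array(a)*1000).round(1).tolist()/' pad.py; python3 pad.py wrista wristb wristc wristd wriste
```

```text
wrista segments [[40.0], [50.4, 63.6], [80.6, 99.5], [108.6]]
wristb segments [[40.0], [50.3, 73.7], [90.3, 109.2], [118.8]]
wristc segments [[40.0], [50.4, 83.6], [100.3, 119.0], [128.8]]
wristd segments [[40.0], [50.4, 93.6], [110.4, 129.3], [138.7]]
wriste segments [[40.0], [49.5, 103.4], [120.0, 133.8], [143.4]]
```

```bash
sed -i 's/n=9/n=8/' arc.py; python3 arc.py .69
```

```text
[np.float64(0.05), np.float64(1.15), 0] [0, 0, -0.086]
[np.float64(0.2), np.float64(2.3), 0] [0, 0, -0.172]
[np.float64(0.45), np.float64(3.43), 0] [0, 0, -0.259]
[np.float64(0.79), np.float64(4.53), 0] [0, 0, -0.345]
[np.float64(1.23), np.float64(5.6), 0] [0, 0, -0.431]
[np.float64(1.75), np.float64(6.63), 0] [0, 0, -0.517]
[np.float64(2.37), np.float64(7.61), 0] [0, 0, -0.604]
[np.float64(3.07), np.float64(8.53), 0] [0, 0, -0.69]
```

Request:
move_arm --claw '[-1, -1, -1, -1, -1, -1, -1, -1, -1, -1]' --dp '[[0.05, 1.15, 0], [0.2, 2.3, 0], [0.45, 3.43, 0], [0.79, 4.53, 0], [1.23, 5.6, 0], [1.75, 6.63, 0], [2.37, 7.61, 0], [3.07, 8.53, 0], [3.07, 8.53, 0], [3.07, 8.53, 0]]' --turn '[[0, 0, -0.086], [0, 0, -0.172], [0, 0, -0.259], [0, 0, -0.345], [0, 0, -0.431], [0, 0, -0.517], [0, 0, -0.604], [0, 0, -0.69], [0, 0, -0.69], [0, 0, -0.69]]'

```text
time_s: 31.05
tool_pos: [0.5178, -0.2199, 0.0437]
tcp_rot: [-3.05, -0.751, -0.001]
wrist_force: [2.1, 0.4, 5.6]
grip_width: 0.0236
grip_force: 15.0
```

```bash
python3 st.py; python3 jaw.py f wrist >/dev/null; python3 pad.py wristf
```

```text
t 31.05 [ 0.5178 -0.2199  0.0437] yaw 0.483 r 0.1356 theta 0.724 F [2.1 0.4 5.6] w 0.0236Traceback (most recent call last):
  File "pad.py", line 12, in <module>
    print(f,'segments',[ (np.array(a)*1000).round(1).tolist() for a in [(top[0],)]+[(top[j],top[j+1]) for j in i]+[(top[-1],)]] )
                                                                         ~~~^^^
IndexError: index 0 is out of bounds for axis 0 with size 0
```

Request:
move_arm --claw '[-1, -1, -1, -1, -1, -1, -1, -1, -1, -1]' --dp '[[0.05, -1.15, 0], [0.2, -2.3, 0], [0.45, -3.43, 0], [0.79, -4.53, 0], [1.23, -5.6, 0], [1.75, -6.63, 0], [2.37, -7.61, 0], [3.07, -8.53, 0], [3.07, -8.53, 0], [3.07, -8.53, 0]]' --turn '[[0, 0, 0.086], [0, 0, 0.172], [0, 0, 0.259], [0, 0, 0.345], [0, 0, 0.431], [0, 0, 0.517], [0, 0, 0.604], [0, 0, 0.69], [0, 0, 0.69], [0, 0, 0.69]]'

```text
time_s: 32.35
tool_pos: [0.506, -0.1304, 0.0438]
tcp_rot: [-3.125, 0.322, -0.005]
wrist_force: [5.1, 1.3, 2.3]
grip_width: 0.0238
grip_force: 15.0
```

```bash
python3 st.py; python3 jaw.py g wrist >/dev/null; python3 pad.py wristg
```

```text
t 32.35 [ 0.506  -0.1304  0.0438] yaw -0.205 r 0.1346 theta 0.043 F [5.1 1.3 2.3] w 0.0238
wristg segments [[40.0], [50.3, 108.0], [125.0, 133.4], [143.2]]
```

Request:
move_arm --claw '[0.1, 0.1, 0.1, 0.1, 0.1, 0.1, 0.1, 0.1, 0.1, 0.1]' --dp '[[0, 0, 0], [0, 0, 0], [0, 0, 0], [0, 0, -1], [0, 0, -3], [0, 0, -6], [0, 0, -9], [0, 0, -12], [0, 0, -14], [0, 0, -14]]' --turn '[[0, 0, 0], [0, 0, 0], [0, 0, 0], [0, 0, 0], [0, 0, 0], [0, 0, 0], [0, 0, 0], [0, 0, 0], [0, 0, 0], [0, 0, 0]]'

```text
time_s: 33.65
tool_pos: [0.5065, -0.1319, 0.1855]
tcp_rot: [3.125, -0.318, 0.006]
wrist_force: [-0.5, 0.0, -0.9]
grip_width: 0.0476
grip_force: 0.0
```

Request:
move_arm --claw '[0.1, 0.1, 0.1, 0.1, 0.1, 0.1, 0.1, 0.1, 0.1, 0.1]' --dp '[[1, -1, 0], [2, -3, 0], [3, -6, 0], [4, -9, 0], [4, -12, 0], [4, -14, 0], [4, -15, 0], [4, -15, 0], [4, -15, 0], [4, -15, 0]]' --turn '[[0, 0, 0], [0, 0, 0], [0, 0, 0], [0, 0, 0], [0, 0, 0], [0, 0, 0], [0, 0, 0], [0, 0, 0], [0, 0, 0], [0, 0, 0]]'

```text
time_s: 34.9
tool_pos: [0.5745, 0.0062, 0.1835]
tcp_rot: [3.125, -0.32, 0.001]
wrist_force: [-0.2, -0.5, -0.2]
grip_width: 0.0478
grip_force: 0.0
```

```bash
python3 st.py; python3 wood.py wristh .6;python3 pad.py wristh; cp pics/wristh.png pics/final.png
```

```text
t 34.9 [0.5745 0.0062 0.1835] yaw -0.204 r 0.1751 theta -0.957 F [-0.2 -0.5 -0.2] w 0.0478
5567 [[620.2999877929688, -45.599998474121094], [676.0999755859375, -53.400001525878906], [696.5999755859375, 92.69999694824219], [640.7999877929688, 100.5]] 82.00141143798828 (147.5482940673828, 56.3670654296875)
[(np.float64(-0.03), np.float64(0.6701)), (np.float64(-0.01), np.float64(0.6824)), (np.float64(0.0), np.float64(0.6826)), (np.float64(0.01), np.float64(0.6829)), (np.float64(0.02), np.float64(0.6831)), (np.float64(0.03), np.float64(0.6832)), (np.float64(0.04), np.float64(0.6836)), (np.float64(0.05), np.float64(0.6839)), (np.float64(0.06), np.float64(0.6841)), (np.float64(0.07), np.float64(0.6843))]
[(np.float64(-0.03), np.float64(0.6764)), (np.float64(-0.02), np.float64(0.6765)), (np.float64(-0.01), np.float64(0.6821)), (np.float64(0.0), np.float64(0.6825)), (np.float64(0.01), np.float64(0.6827)), (np.float64(0.02), np.float64(0.6829)), (np.float64(0.03), np.float64(0.6831)), (np.float64(0.04), np.float64(0.6833)), (np.float64(0.05), np.float64(0.6834)), (np.float64(0.06), np.float64(0.6839)), (np.float64(0.07), np.float64(0.6843))]
[-0.73040291  0.1181704  -0.47327375]
wristh segments [[40.1], [48.5, 109.2], [125.5, 135.1], [143.2, 176.0], [176.0]]
```

View pics/final.png

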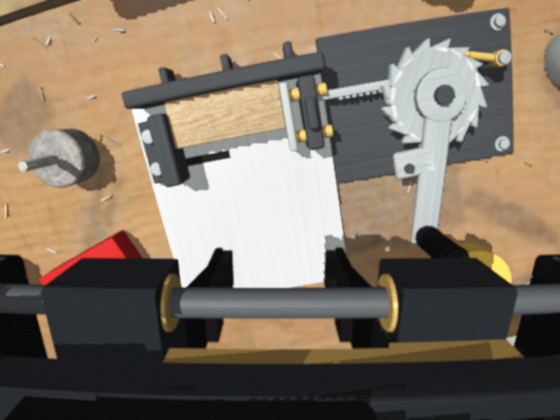

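The final picture shows the wood at (167–285, 85–145), flush with the back stop and held between the end jaw (165,145) and the pad (290,115). The pad is about half compressed, the lever is free at left and the bystanders are in place.

```bash
python3 -c "
from bench import *
print(sign_off())"
```

```text
the job is handed in; nothing more can be done
None
```

The job is handed in: the wooden piece is flat against the back stop and clamped between both jaws after 11 notches, with the pad pushed in about 10 of its 20 mm, the lever released near its left stop and about 35 s used of the 72 allowed.

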